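# Pin the cover of the coin holder

## Task

The grey metal cover of the white coin holder still needs its locating pin. Take the blue-knobbed pin out of the wooden stand and put it, shank down, through the open round hole in the cover (the one with the blue ring) and into the holder below until its collar lies flat on the cover, then let go. Leave the yellow and the black pin standing in the stand.

Things in the scene. Friction and masses are not known exactly. Their poses are not given: they have to be found in the camera images.
- pin_blue: Pin to fit, 70 to 140 g, upright in the stand: round blue knob 26 mm across, 40 tall, on a steel collar 44 across, 4 thick, over a shank 18 across, 45 long, its last 17 mm tapering to 8 at the tip. Origin: on the axis at the collar's underside (knob 4 to 44 mm above it, tip 45 below); z up, yaw means nothing.
- pin_yellow: Bystander pin with yellow knob; same shape, size and origin as the blue one. The stand: a fixed wooden block 80 x 210 mm, 55 high, three 24 mm through holes 70 mm apart in a straight row along its long middle line. The three pins stand in them in any order, collars on its top; the row may lie turned.
- pin_black: Bystander pin with black knob; same shape, size and origin as the blue one, in the same row of the stand.
- pin_hole (a point): Centre of the open hole (blue ring round it), on the cover's top face (52 mm above the table), z up. Hole 24 mm across, 4 mm chamfer; under the 6 mm cover it goes on through the white body to the table, so the shank goes right in. Holder: fixed block 180 x 200 mm (along this frame's x, y), hole at its +x +y corner, 30 mm from both edges; brass screw heads 6 mm high at the others.

How it is judged:
At the end, for the whole second after the job is handed in: The blue pin stands in the holder's open hole: its axis within 10 mm of the hole's centre, its collar's underside within 5 mm of the cover's top face, upright within 10 degrees, at rest. The yellow and black pins stand upright within 10 degrees and within 20 mm of where they were (horizontal distance between pin_blue and pin_hole below 0.01 m and z of pin_blue in the frame of pin_hole between -0.005 and 0.005 m and angle between each of pin_blue, pin_yellow, pin_black's own z axis and vertical below 0.17 rad and linear speed of pin_blue below 0.02 m/s and distance of each of pin_yellow, pin_black from where it was at the start of the episode below 0.02 m); the robot touches nothing.
It fails at once if the yellow or the black pin is taken out of the stand (distance of any of pin_yellow, pin_black from where it was at the start of the episode above 0.04 m).
It also fails if it takes over 38 s, if anything falls off the work surface, if the arm or the gripper's body presses on something with over 40 N, if the wrist force passes 120 N, or if a joint passes its speed limit or range.

## Robot

A 6-joint arm with a two-finger parallel gripper is mounted at the origin on the work surface. World frame = base frame: x ahead of the robot, y to its left, z up, the work surface at z = 0. Lengths are in m, angles in rad, forces in N, time in s.
With the tool pointing down it reaches from about 0.325 to 0.85 m from the base axis. Payload 4.4 kg.
Tool frame: the origin (TCP) lies at the very end of the fingers, on their centre line; the grasp point (between the pads) lies 19 mm behind it (r.grip_depth is the distance from the TCP to the grasp point, in m); z points along the fingers, y is the line along which they close (so a half turn about z gives the same grasp; the last joint's range is limited). The gripper opens to 94 mm and grips with 3 to 60 N. Pads are 16 mm wide; open, the fingers measure 119 mm over their backs; the gripper's body (75 mm by 177 mm) begins 78 mm behind the grasp point.
Start: joints at [1.173, 0.207, 1.542, -0, 1.393, -0.15], TCP at [0.14, 0.558, 0.205] pointing down, gripper open.
Joint ranges: [-2.73, 2.73], [-0.86, 2.22], [0.23, 2.46], [-1.11, 4.25], [0.08, 2.63], [-2.82, 2.82]. Speed limits (rad/s): [2.79, 2.79, 3.14, 3.14, 3.14, 3.14].

## Interface

Orientations are given as a rotation vector (axis times angle).
In Python, from rig import r, optics, telemetry, job gives the robot as it stands (r), with the cameras (optics), the readings (telemetry) and the job (job).
- The arm moves only by the tool send_path, called after "Call:" as name(argument=value, ...) on one line, values as JSON. Schema: {"type":"object","properties":{"segments":{"type":"array","items":{"type":"object","properties":{"drx":{"type":"number"},"dry":{"type":"number"},"drz":{"type":"number"},"tx":{"type":"number"},"ty":{"type":"number"},"tz":{"type":"number"},"aperture":{"type":"number"}},"additionalProperties":false,"required":["aperture"]},"minItems":1,"maxItems":5},"clamp_n":{"type":"number"},"only":{"type":"string"},"quiet":{"type":"boolean"},"lines":{"type":"string"}},"required":["segments"],"additionalProperties":false}. segments is a list of rows, 1 to 5 of them, each an object with the fields drx, dry, drz (a rotation vector in a scale on which 1.0 is pi/2 rad), tx, ty, tz (the shift in a scale on which 1.0 is 1 m), aperture (the finger opening in m); a field left out counts as zero (the opening has to be given); each row is the pose to reach, as a shift and turn from the pose commanded when the call began, along the tool's axes at that moment; what a row does not reach only later rows make up. A row lasts 1/8 s, in which the tool goes at most 0.0625 m and 0.188 rad, less where a joint would pass 70% of its speed; a pose out of reach is approached as far as the arm can. The fingers move at their own pace and stop on an object; clamp_n is the grip in N (left out, the last holds). Time passes only in rows, so rows that do not move let the fingers close. The tool returns the time, the measured TCP pose, the force, the opening and the grip force at its end. only (a regular expression) keeps the lines of the reply that match it, lines (a string "A,B") keeps lines A to B, and quiet returns only ok. A shift or turn number past 1, either way, is cut back to 1. Input that does not fit is refused with a message, and nothing moves.
- telemetry.sense(): the state, without advancing time (a new reading comes with each control period).
- optics.camera(name): name is "scene" or "top" or "wrist"; returns (picture, depth): 384x512x3 uint8, blue, green, red; 384x512 float32, m along the optical axis (not along the pixel's ray), 0 where there is no reading.
- optics.calibration(name): a dict with "vfov" (degrees; the focal length in pixels is half the picture's height over the tangent of half this angle, whatever the lens; pixels are square), "cx", "cy" (the principal point, pixels), "R" (3x3) and "t" (3): a world point X has camera coordinates R X + t. Camera axes: x right, y down, z forward; pixel columns grow to the right and rows downward; lengths in m; the calibration is good to about 2 mm. A picture is of the moment at which its call begins: read the wrist's pose just before it. calibration takes no time and is no camera call; for the wrist camera it gives the pose at the moment of the call.
- job.finish_job(): hands the job in; it is judged then, once.
The state is a dict: "time_s": time; "joint_positions": joint angles; "dq": joint speeds; "tau": joint torques, N m; "eef_pos": TCP position; "tool_rot": TCP orientation; "ft_force": force on the tool from outside, world axes, zero at the start; "torque": the same for the moment, N m; "finger_gap": finger opening in m; "gripper_force": force on a finger pad.
Only numpy, scipy, OpenCV 4.12 (cv2) and the standard library are available. Lean on these libraries where they do the work, as an engineer would, in place of code of your own. Each camera call takes 0.05 s, during which the arm holds its last target. There are 200 camera calls.

## Working session

There is one attempt and no reset: what is moved stays moved. The work goes in short steps, Python scripts to look and compute and a tool call to move; the robot and the scene stay as the last step left them, time stands still between calls to the robot, and variables do not carry over. Pictures are saved under pics/ and viewed, at most 10 in all, crops included, and the job is handed in when it is done.

```bash
ls; mkdir -p pics; python3 - <<'E'
from rig import r, optics, telemetry, job
import cv2,numpy as np
for n in("top","scene"):
    im,d=optics.camera(n); cv2.imwrite(f"pics/{n}1.png",im); np.savez(f"{n}1.npz",im=im,d=d,**optics.calibration(n))
    c=optics.calibration(n); print(n,c["vfov"],c["cx"],c["cy"],c["R"],c["t"])
s=telemetry.sense();print(s["time_s"],s["eef_pos"],s["tool_rot"],s["finger_gap"])
E
```

```text
pics
rig.py
top 49.45955616521146 253.13820524253796 189.3516245134628 [[ 0.01080231 -0.99990081 -0.00903795]
 [-0.9949312  -0.00984406 -0.10007501]
 [ 0.09997611  0.01007318 -0.99493885]] [0.06151248 0.55654529 0.92372104]
scene 45.08237722732862 256.5155173370704 188.75778038866176 [[-0.52256101  0.85243248  0.01699595]
 [ 0.63775295  0.40403222 -0.65576606]
 [-0.5658632  -0.33183856 -0.75477282]] [ 0.20132106 -0.31160114  1.25337971]
0.1 [0.14021182 0.55688515 0.2043939 ] [-0.38663312 -3.11714249  0.0031607 ] 0.09406045055592166
```

View pics/top1.png

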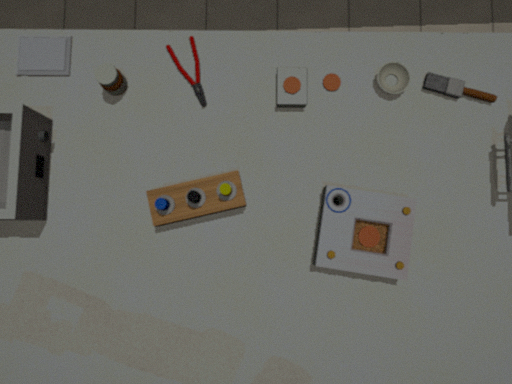

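View pics/scene1.png

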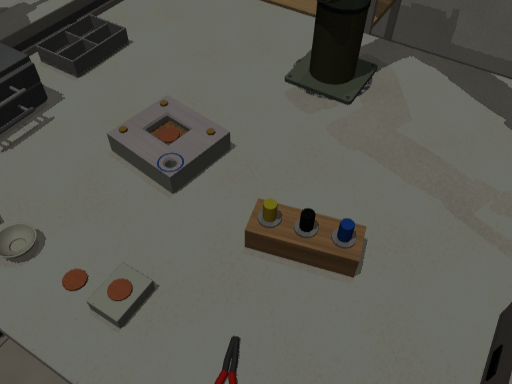

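The top view shows the stand with blue at (162,204), black (194,198) and yellow (225,189). The row is turned about 13°. The ringed hole is at (338,200). The scene view shows the same: blue is the end pin at (346,230), and the hole is at (170,161).

```bash
cat > h.py <<'E'
import numpy as np,cv2
def load(n): 
    z=np.load(n); return {k:z[k] for k in z}
def foc(c): return 192/np.tan(np.radians(c["vfov"])/2)
def plane(c,uv,z):
    uv=np.atleast_2d(uv).astype(float); f=foc(c)
    d=np.c_[(uv[:,0]-c["cx"])/f,(uv[:,1]-c["cy"])/f,np.ones(len(uv))]@c["R"]
    o=-c["R"].T@c["t"]; return o+d*((z-o[2])/d[:,2])[:,None]
def cloud(c,m):
    v,u=np.nonzero(m&(c["d"]>0)); d=c["d"][v,u]; f=foc(c)
    X=np.c_[(u-c["cx"])/f*d,(v-c["cy"])/f*d,d]; return (X-c["t"])@c["R"]
def mask(c,col):
    h=cv2.cvtColor(c["im"],cv2.COLOR_BGR2HSV)
    lo,hi={"blue":((105,110,50),(130,255,255)),"yellow":((24,150,90),(34,255,255)),"black":((0,0,0),(179,255,38))}[col]
    return cv2.inRange(h,lo,hi)>0
def blobs(m,amin=15):
    n,l,s,c=cv2.connectedComponentsWithStats(m.astype(np.uint8)); return [(l==i,s[i],c[i]) for i in range(1,n) if s[i,4]>=amin]
E
python3 - <<'E'
from h import *
for n in("top1.npz","scene1.npz"):
    c=load(n)
    for col in("blue","yellow","black"):
        for b,s,ce in blobs(mask(c,col)):
            if s[4]>900: continue
            P=cloud(c,b); 
            if len(P)==0: continue
            T=P[P[:,2]>0.092]
            print(n[:3],col,s,ce.round(1),"med",np.median(P,0).round(3),"top",len(T),T.mean(0).round(4) if len(T) else "", ((T.max(0)+T.min(0))/2).round(4) if len(T) else "")
            if col=="blue":
                u=cv2.findContours(b.astype(np.uint8),cv2.RETR_EXTERNAL,cv2.CHAIN_APPROX_NONE)[0][0][:,0]
                if len(u)>=5: e=cv2.fitEllipse(u); print("  ell",e, plane(c,e[0],.052).round(4),"z99",plane(c,e[0],.099).round(4))
E
```

```text
top blue [155 198  12  12 116] [160.7 203.5] med [0.518 0.261 0.1  ] top 116 [0.5169 0.2611 0.0999] [0.5169 0.2616 0.098 ]
  ell ((160.65194702148438, 203.4634246826172), (11.098322868347168, 11.520302772521973), 49.86613845825195) [[0.5199 0.2723 0.052 ]] z99 [[0.5169 0.2614 0.099 ]]
top yellow [220 183  11  12  97] [225.  188.7] med [0.549 0.126 0.1  ] top 96 [0.5493 0.126  0.0999] [0.55   0.126  0.1004]
top black [106  76  13  12  29] [112.8  82.8] med [0.789 0.386 0.065] top 0  
top black [112  85   9   6  21] [116.5  87.8] med [0.786 0.384 0.044] top 0  
top black [423  87  35  11  56] [439.3  91.9] med [ 0.794 -0.37   0.013] top 0  
top black [196  91   7   7  19] [199.2  93.9] med [0.785 0.198 0.011] top 0  
top black [ 40 130  11  20  85] [ 46.  138.5] med [0.665 0.539 0.048] top 0  
top black [ 34 153  15  42 309] [ 40.7 168.8] med [0.597 0.548 0.048] top 0  
top black [188 191  13  12 115] [193.7 196.6] med [0.531 0.191 0.099] top 104 [0.5326 0.1927 0.0998] [0.5323 0.1926 0.0989]
top black [334 196   9   9  49] [337.2 200.2] med [ 0.535 -0.129  0.004] top 0  
top black [ 41
[... 1553 characters left out ...]
0.53   -0.5683  0.1127]
sce black [57 64  9  6 20] [60.8 66.8] med [ 0.379 -0.618  0.009] top 0  
sce black [147 117  32  15 103] [159.8 123.6] med [ 0.431 -0.233  0.032] top 0  
sce black [299 209  16  23 302] [306.8 220. ] med [0.54  0.197 0.089] top 141 [0.5356 0.1955 0.0971] [0.5352 0.195  0.0961]
sce black [337 225   4  12  19] [338.8 230.2] med [0.525 0.253 0.081] top 2 [0.5251 0.2534 0.0946] [0.5251 0.2534 0.0946]
sce black [346 229   8  13  42] [349.7 235.2] med [0.521 0.273 0.076] top 2 [0.5215 0.2739 0.0923] [0.5215 0.2739 0.0923]
sce black [118 282  37  45 313] [136.  304.8] med [0.801 0.015 0.014] top 0  
sce black [222 337  18  36 377] [231.7 354.7] med [0.787 0.198 0.009] top 0
```

```bash
cat >> h.py <<'E'
def go(s,p,yaw=None):
    """pose p (world TCP), tool-y yaw -> shift in tool axes, turn about the vertical, in tool axes"""
    from scipy.spatial.transform import Rotation as Ro
    A=Ro.from_rotvec(s["tool_rot"]).as_matrix(); d=A.T@(np.array(p)-s["eef_pos"])
    if yaw is None: return d.round(4)
    y=np.array([np.cos(yaw),np.sin(yaw),0]); z=np.array([0,0,-1.]); B=np.c_[np.cross(y,z),y,z]
    return Ro.from_matrix(A.T@B).as_rotvec().round(4), d.round(4)
def ring(c,roi):
    x0,y0,x1,y1=roi; h=cv2.cvtColor(c["im"],cv2.COLOR_BGR2HSV); m=cv2.inRange(h,(105,70,40),(130,255,255)); k=np.zeros_like(m); k[y0:y1,x0:x1]=m[y0:y1,x0:x1]
    v,u=np.nonzero(k); X=plane(c,np.c_[u,v],.052)
    e=cv2.fitEllipse((X[:,:2]*1e4).astype(np.float32)); return np.array(e[0])/1e4,np.array(e[1])/10,len(u)
E
python3 - <<'E'
from h import *
from rig import r, optics, telemetry, job
print(ring(load("top1.npz"),(322,182,356,216)), ring(load("scene1.npz"),(150,145,192,178)))
s=telemetry.sense(); print(go(s,(.5175,.262,.2),.230))
E
```

```text
(array([ 0.53183701, -0.12135229]), array([51.9383728 , 52.10349121]), 122) (array([ 0.53137456, -0.12052725]), array([51.76593628, 52.33843384]), 96)
(array([-2.000e-03,  9.000e-04,  1.094e+00]), array([-0.4379, -0.1938,  0.0047]))
```

Both views agree on the hole: (0.532, -0.121). Now I'll move above the blue pin, with the fingers closing across the row.

Units first: turns go in shares of pi/2 rad. So 0.75 rad / 1.5708 = 0.4775.

Call:
send_path(segments=[{"drz":0.0955,"tx":-0.05,"ty":-0.02,"aperture":0.094},{"drz":0.191,"tx":-0.1,"ty":-0.045,"aperture":0.094},{"drz":0.2865,"tx":-0.155,"ty":-0.07,"aperture":0.094},{"drz":0.382,"tx":-0.21,"ty":-0.093,"aperture":0.094},{"drz":0.4775,"tx":-0.265,"ty":-0.117,"aperture":0.094}])

```text
time_s: 0.72
eef_pos: [0.3699, 0.3779, 0.2051]
tool_rot: [-1.508, -2.756, 0.001]
ft_force: [1.1, 1.1, -0.1]
finger_gap: 0.0939
gripper_force: 0.0
```

```bash
python3 - <<'E'
from h import *
from rig import r, optics, telemetry, job
s=telemetry.sense(); print(go(s,(.5175,.262,.2),.230))
E
```

```text
(array([-0.0005, -0.    ,  0.3393]), array([-0.1772,  0.0619,  0.005 ]))
```

In the tool's units: 0.339 rad / 1.5708 = 0.2158.

Call:
send_path(segments=[{"drz":0.0764,"tx":-0.05,"ty":0.017,"aperture":0.094},{"drz":0.1528,"tx":-0.1,"ty":0.035,"aperture":0.094},{"drz":0.2158,"tx":-0.15,"ty":0.052,"aperture":0.094},{"drz":0.2158,"tx":-0.177,"ty":0.062,"aperture":0.094},{"drz":0.2158,"tx":-0.177,"ty":0.062,"aperture":0.094}])

```text
time_s: 1.35
eef_pos: [0.5181, 0.2628, 0.2047]
tool_rot: [-1.95, -2.463, 0.002]
ft_force: [-0.6, 0.3, -0.1]
finger_gap: 0.0942
gripper_force: 0.0
```

```bash
python3 - <<'E'
from h import *
from rig import r, optics, telemetry, job
im,d=optics.camera("wrist"); c=optics.calibration("wrist"); cv2.imwrite("pics/w1.png",im); np.savez("w1.npz",im=im,d=d,**c)
c=load("w1.npz")
for col in("blue","yellow"):
    for b,s,ce in blobs(mask(c,col),60):
        P=cloud(c,b); T=P[P[:,2]>.092]
        if len(T): print(col,s,ce.round(1),len(P),len(T),T.mean(0).round(4),((T.max(0)+T.min(0))/2).round(4))
        u=cv2.findContours(b.astype(np.uint8),cv2.RETR_EXTERNAL,cv2.CHAIN_APPROX_NONE)[0][0][:,0]
s=telemetry.sense(); print(s["time_s"],go(s,(.5175,.262,.063),.230))
E
```

```text
blue [243 180  23  22 403] [254.  190.3] 399 399 [0.5145 0.2643 0.0983] [0.5146 0.2638 0.0976]
yellow [245 305  21   9 136] [254.8 308.1] 136 136 [0.5487 0.1236 0.0984] [0.548  0.1235 0.0987]
1.4 (array([-0.0018, -0.0004,  0.0033]), array([-0.002 ,  0.0004,  0.1417]))
```

View pics/w1.png

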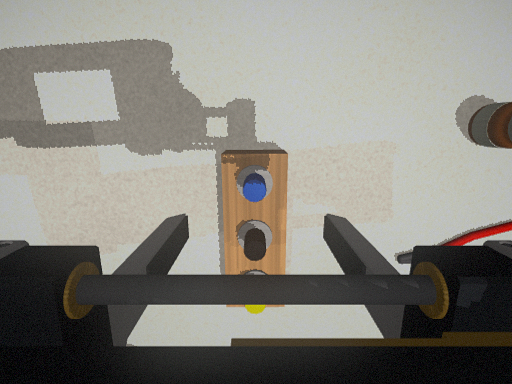

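The wrist view shows the blue knob at (254,190) between the open fingers, with black behind it at (255,243) and yellow at (255,308). The fingers are clear of all three. Going down next.

Call:
send_path(segments=[{"tx":-0.0014,"tz":0.04,"aperture":0.094},{"tx":-0.0014,"tz":0.08,"aperture":0.094},{"tx":-0.0014,"tz":0.115,"aperture":0.094},{"tx":-0.0014,"tz":0.135,"aperture":0.094},{"tx":-0.0014,"tz":0.142,"aperture":0.094}], clamp_n=25)

```text
time_s: 2.02
eef_pos: [0.5147, 0.2638, 0.0617]
tool_rot: [-1.942, -2.466, 0.005]
ft_force: [-1.0, 0.0, -0.6]
finger_gap: 0.0938
gripper_force: 0.0
```

Call:
send_path(segments=[{"aperture":0.05},{"aperture":0.03},{"aperture":0.015},{"aperture":0.015},{"aperture":0.015}], clamp_n=25)

```text
time_s: 2.65
eef_pos: [0.5176, 0.2631, 0.0638]
tool_rot: [1.946, 2.466, 0.001]
ft_force: [0.7, 1.1, -0.2]
finger_gap: 0.0475
gripper_force: 0.0
```

Call:
send_path(segments=[{"aperture":0.015},{"aperture":0.015},{"aperture":0.015},{"aperture":0.015},{"aperture":0.015}], clamp_n=25)

```text
time_s: 3.28
eef_pos: [0.5172, 0.2629, 0.0634]
tool_rot: [-1.946, -2.466, 0.001]
ft_force: [0.2, -0.2, 0.1]
finger_gap: 0.0254
gripper_force: 25.0
```

Gripped: the opening is about 26 mm and the force 25 N. Lifting slowly, straight up.

Call:
send_path(segments=[{"tz":-0.015,"aperture":0.015},{"tz":-0.035,"aperture":0.015},{"tz":-0.06,"aperture":0.015},{"tz":-0.09,"aperture":0.015},{"tz":-0.115,"aperture":0.015}], clamp_n=30)

```text
time_s: 3.9
eef_pos: [0.5179, 0.2633, 0.1807]
tool_rot: [1.945, 2.466, 0.003]
ft_force: [0.3, 0.2, -1.5]
finger_gap: 0.0255
gripper_force: 30.0
```

Call:
send_path(segments=[{"tz":-0.015,"aperture":0.015},{"tz":-0.015,"aperture":0.015},{"tz":-0.015,"aperture":0.015}])

```text
time_s: 4.28
eef_pos: [0.5166, 0.2628, 0.1923]
tool_rot: [-1.945, -2.466, 0.003]
ft_force: [-0.5, -0.4, -1.3]
finger_gap: 0.0257
gripper_force: 30.0
```

```bash
python3 - <<'E'
from h import *
from rig import r, optics, telemetry, job
for n in("top","scene"):
    im,d=optics.camera(n); cv2.imwrite(f"pics/{n}2.png",im); np.savez(f"{n}2.npz",im=im,d=d,**optics.calibration(n))
s=telemetry.sense(); print(s["time_s"],s["eef_pos"],s["joint_positions"],go(s,(.5317,-.121,.195),.230))
E
```

```text
4.375 [0.51641481 0.26272627 0.19183534] [3.21289086e-01 2.28998340e-01 1.54322863e+00 1.11412808e-05
 1.37229779e+00 8.63378533e-02] (array([-0.0029,  0.0002,  0.0049]), array([-0.3767, -0.0745, -0.0029]))
```

View pics/scene2.png

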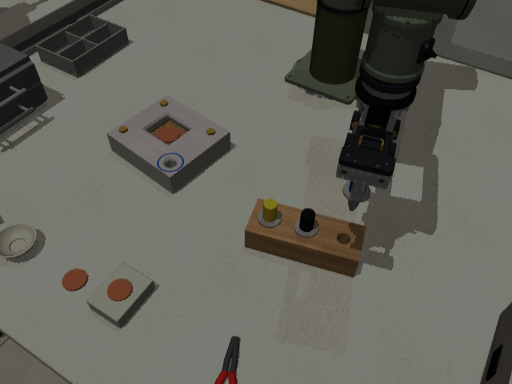

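The scene view shows the pin hanging upright in the gripper, tip at (353,207). Its stand hole is empty, and yellow and black are still in place. Now carrying it across.

Call:
send_path(segments=[{"tx":-0.02,"ty":-0.004,"aperture":0.015},{"tx":-0.06,"ty":-0.012,"aperture":0.015},{"tx":-0.11,"ty":-0.022,"aperture":0.015},{"tx":-0.16,"ty":-0.032,"aperture":0.015},{"tx":-0.21,"ty":-0.042,"aperture":0.015}])

```text
time_s: 5.0
eef_pos: [0.5247, 0.0463, 0.193]
tool_rot: [-1.946, -2.466, 0.001]
ft_force: [0.4, 0.5, -1.8]
finger_gap: 0.0254
gripper_force: 30.0
```

Call:
send_path(segments=[{"tx":-0.05,"ty":-0.01,"aperture":0.015},{"tx":-0.1,"ty":-0.02,"aperture":0.015},{"tx":-0.14,"ty":-0.028,"aperture":0.015},{"tx":-0.16,"ty":-0.032,"aperture":0.015},{"tx":-0.16,"ty":-0.032,"aperture":0.015}])

```text
time_s: 5.62
eef_pos: [0.5311, -0.1151, 0.1931]
tool_rot: [-1.948, -2.463, -0.0]
ft_force: [0.1, 0.2, -1.5]
finger_gap: 0.0257
gripper_force: 30.0
```

```bash
python3 - <<'E'
from h import *
from rig import r, optics, telemetry, job
for n in("top","scene"):
    im,d=optics.camera(n); cv2.imwrite(f"pics/{n}3.png",im); np.savez(f"{n}3.npz",im=im,d=d,**optics.calibration(n))
for i in range(3):
    optics.camera("wrist"); s=telemetry.sense(); print(s["time_s"],s["eef_pos"],s["finger_gap"],go(s,(.5317,-.121,.12),.230))
E
```

```text
5.775 [ 0.53132304 -0.1126931   0.19323285] 0.02495214166261081 (array([-0.0003, -0.001 ,  0.0063]), array([-0.0082, -0.0016,  0.0732]))
5.825 [ 0.53142933 -0.11250755  0.19331543] 0.02544549961076041 (array([-0.0002, -0.0007,  0.0069]), array([-0.0084, -0.0017,  0.0733]))
5.875 [ 0.53148582 -0.11250713  0.19335889] 0.025551964181478478 (array([-0.0002, -0.0005,  0.0071]), array([-0.0083, -0.0018,  0.0734]))
```

View pics/scene3.png

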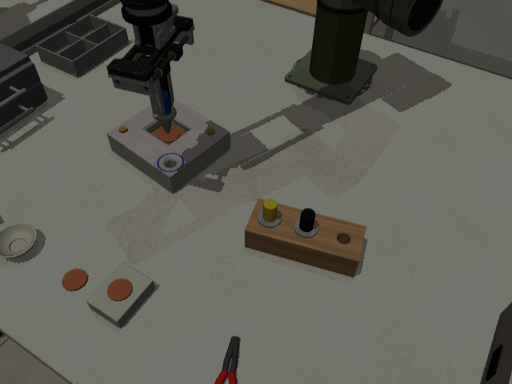

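The scene view shows the pin's tip at (168,127) in the picture, above the holder. The ring is visible at (170,161). Next I'll correct the last 8 mm and lower to just above the cover.

Call:
send_path(segments=[{"tx":-0.004,"ty":-0.001,"tz":0.01,"aperture":0.015},{"tx":-0.0083,"ty":-0.0017,"tz":0.03,"aperture":0.015},{"tx":-0.0083,"ty":-0.0017,"tz":0.055,"aperture":0.015},{"tx":-0.0083,"ty":-0.0017,"tz":0.075,"aperture":0.015},{"tx":-0.0083,"ty":-0.0017,"tz":0.079,"aperture":0.015}])

```text
time_s: 6.5
eef_pos: [0.5302, -0.1215, 0.1122]
tool_rot: [-1.942, -2.464, 0.002]
ft_force: [-0.1, 1.0, -1.5]
finger_gap: 0.026
gripper_force: 30.0
```

Call:
send_path(segments=[{"aperture":0.015},{"aperture":0.015}])

```text
time_s: 6.75
eef_pos: [0.5327, -0.1227, 0.1155]
tool_rot: [1.944, 2.465, 0.001]
ft_force: [-0.1, -0.5, -2.1]
finger_gap: 0.0255
gripper_force: 30.0
```

```bash
python3 - <<'E'
from h import *
from rig import r, optics, telemetry, job
for n in("top","scene"):
    im,d=optics.camera(n); np.savez(f"{n}4.npz",im=im,d=d,**optics.calibration(n))
    x=cv2.resize(im[60:220,90:290] if n=="scene" else im[120:280,240:440],None,fx=3,fy=3,interpolation=cv2.INTER_CUBIC); cv2.imwrite(f"pics/{n}4.png",x)
P=[]
for i in range(5):
    optics.camera("wrist"); s=telemetry.sense(); P.append(np.r_[s["eef_pos"],go(s,(.5317,-.121,.06))])
print(s["time_s"],np.mean(P,0).round(4),s["ft_force"])
E
```

```text
7.1 [ 5.322e-01 -1.226e-01  1.151e-01  1.800e-03 -2.000e-04  5.510e-02] [-0.50633267 -0.5578659  -1.02502479]
```

View pics/scene4.png

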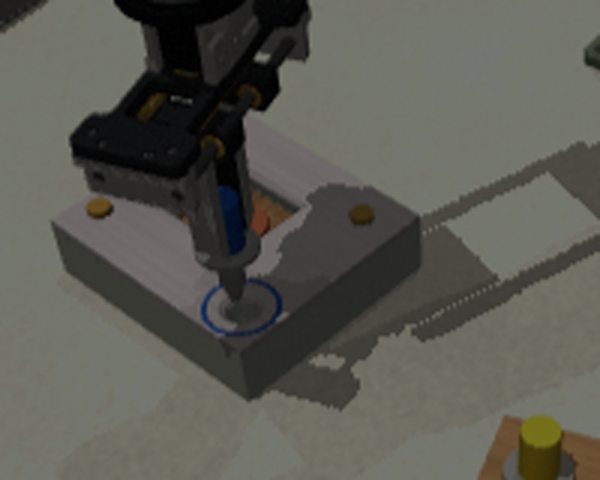

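The crop shows the tip at about (236,300), just over the ring centre at (241,307). I'll check that numerically.

```bash
python3 - <<'E'
from h import *
c=load("scene4.npz")
print(plane(c,[(90+236/3,60+301/3)],.0615).round(4), plane(c,[(90+241/3,60+307/3)],.052).round(4))
g=cv2.resize(c["im"][135:175,145:195],None,fx=12,fy=12,interpolation=cv2.INTER_CUBIC); cv2.imwrite("pics/s4z.png",cv2.convertScaleAbs(g,alpha=1.8))
E
```

```text
[[ 0.5362 -0.1188  0.0615]] [[ 0.5322 -0.1191  0.052 ]]
```

View pics/s4z.png

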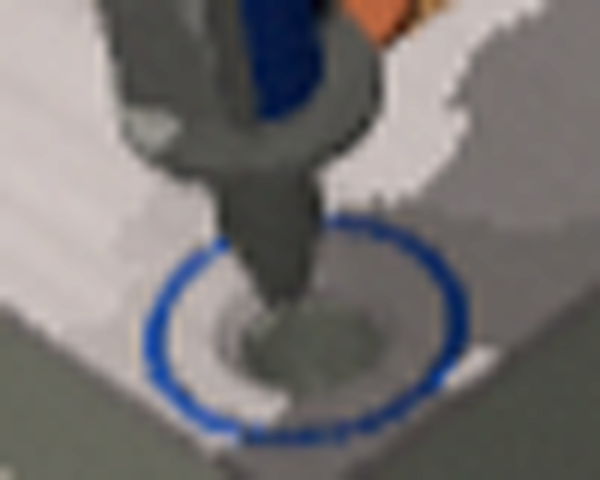

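The zoom shows the tip end at (285,305) and the ring centre at (307,327), so the shank may lean slightly. I'll compare it with a predicted vertical pin and with depth points on the shank.

```bash
python3 - <<'E'
from h import *
for n in("scene4.npz","top4.npz"):
    c=load(n); f=foc(c)
    def pr(X): q=c["R"]@np.array(X)+c["t"]; return np.array([c["cx"]+f*q[0]/q[2],c["cy"]+f*q[1]/q[2]])
    if n[0]=="s":
        for z in(.107,.079,.062): print("axis z",z,((pr((.5322,-.1226,z))-(145,135))*12).round())
    X=cloud(c,np.ones(c["d"].shape,bool)); k=(abs(X[:,0]-.532)<.02)&(abs(X[:,1]+.122)<.02)
    for lo,hi in((.058,.064),(.064,.07),(.07,.076),(.076,.083),(.083,.092),(.092,.101)):
        P=X[k&(X[:,2]>lo)&(X[:,2]<hi)]
        if len(P): print(n[:3],lo,hi,len(P),P.mean(0).round(4),P.min(0).round(4),P.max(0).round(4))
    o=-c["R"].T@c["t"]; print(o.round(3))
    print(ring(c,(150,145,192,178) if n[0]=="s" else (322,182,356,216)))
E
```

```text
axis z 0.107 [246.  86.]
axis z 0.079 [268. 208.]
axis z 0.062 [281. 279.]
sce 0.058 0.064 4 [ 0.5342 -0.1204  0.0635] [ 0.5304 -0.1224  0.0627] [ 0.5366 -0.1188  0.064 ]
sce 0.064 0.07 6 [ 0.5359 -0.121   0.0678] [ 0.5325 -0.1259  0.0661] [ 0.5379 -0.1171  0.069 ]
sce 0.07 0.076 7 [ 0.5361 -0.1176  0.0733] [ 0.5322 -0.1223  0.0711] [ 0.5398 -0.1158  0.0749]
sce 0.076 0.083 21 [ 0.537  -0.1181  0.0796] [ 0.5281 -0.1243  0.0762] [ 0.5423 -0.1126  0.0829]
sce 0.083 0.092 28 [ 0.5369 -0.1183  0.0869] [ 0.5272 -0.126   0.083 ] [ 0.5415 -0.1138  0.0912]
sce 0.092 0.101 2 [ 0.5369 -0.1148  0.0934] [ 0.5353 -0.1159  0.0927] [ 0.5385 -0.1137  0.0942]
[1.013 0.37  0.738]
(array([ 0.53151069, -0.12044509]), array([51.9401062 , 52.11760254]), 89)
top 0.058 0.064 1 [ 0.5157 -0.1177  0.0585] [ 0.5157 -0.1177  0.0585] [ 0.5157 -0.1177  0.0585]
[0.461 0.058 0.975]
(array([ 0.53215112, -0.11207993]), array([32.07434692, 49.53297729]), 62)
```

The depth points fit an upright pin with its axis near (0.532, -0.123). That calls for about +2 mm along tool x. I'll insert in two stages and watch the force.

Call:
send_path(segments=[{"tx":0.002,"aperture":0.015},{"tx":0.002,"tz":0.008,"aperture":0.015},{"tx":0.002,"tz":0.016,"aperture":0.015},{"tx":0.002,"tz":0.022,"aperture":0.015},{"tx":0.002,"tz":0.022,"aperture":0.015}])

```text
time_s: 7.72
eef_pos: [0.5306, -0.1202, 0.0914]
tool_rot: [-1.944, -2.465, 0.001]
ft_force: [-0.5, 0.5, -1.4]
finger_gap: 0.0254
gripper_force: 30.0
```

No contact force so far, and the tip is about 12 mm inside.

Call:
send_path(segments=[{"tz":0.006,"aperture":0.015},{"tz":0.012,"aperture":0.015},{"tz":0.018,"aperture":0.015},{"tz":0.024,"aperture":0.015},{"tz":0.026,"aperture":0.015}])

```text
time_s: 8.35
eef_pos: [0.5309, -0.1204, 0.0658]
tool_rot: [-1.945, -2.466, 0.0]
ft_force: [-0.4, -0.3, -0.9]
finger_gap: 0.0253
gripper_force: 30.0
```

Call:
send_path(segments=[{"tz":0.0015,"aperture":0.015},{"tz":0.0015,"aperture":0.015}])

```text
time_s: 8.6
eef_pos: [0.5314, -0.1205, 0.065]
tool_rot: [1.946, 2.466, 0.0]
ft_force: [-0.2, 0.7, -1.7]
finger_gap: 0.0256
gripper_force: 30.0
```

Call:
send_path(segments=[{"tz":0.0015,"aperture":0.015},{"tz":0.003,"aperture":0.015},{"tz":0.003,"aperture":0.015}])

```text
time_s: 8.98
eef_pos: [0.5312, -0.1205, 0.0618]
tool_rot: [-1.945, -2.466, 0.0]
ft_force: [0.4, 0.1, -0.5]
finger_gap: 0.0257
gripper_force: 30.0
```

Call:
send_path(segments=[{"tz":0.001,"aperture":0.015},{"tz":0.001,"aperture":0.015}])

```text
time_s: 9.22
eef_pos: [0.5313, -0.1205, 0.0609]
tool_rot: [-1.946, -2.467, 0.0]
ft_force: [-0.2, 0.8, -2.1]
finger_gap: 0.0256
gripper_force: 30.0
```

Call:
send_path(segments=[{"tz":0.001,"aperture":0.015},{"tz":0.001,"aperture":0.015}])

```text
time_s: 9.48
eef_pos: [0.5315, -0.1206, 0.0604]
tool_rot: [1.945, 2.466, 0.0]
ft_force: [-0.6, 0.1, 1.2]
finger_gap: 0.0253
gripper_force: 30.0
```

```bash
python3 - <<'E'
from h import *
from rig import r, optics, telemetry, job
c={}
im,d=optics.camera("scene"); c=dict(im=im,d=d,**optics.calibration("scene")); F=[]
for i in range(4): optics.camera("wrist"); F.append(telemetry.sense()["ft_force"])
print(np.mean(F,0))
cv2.imwrite("pics/s5.png",cv2.convertScaleAbs(cv2.resize(im[115:190,125:225],None,fx=7,fy=7,interpolation=cv2.INTER_CUBIC),alpha=1.8))
E
```

```text
[-1.32003047  0.41995551  3.10429272]
```

View pics/s5.png

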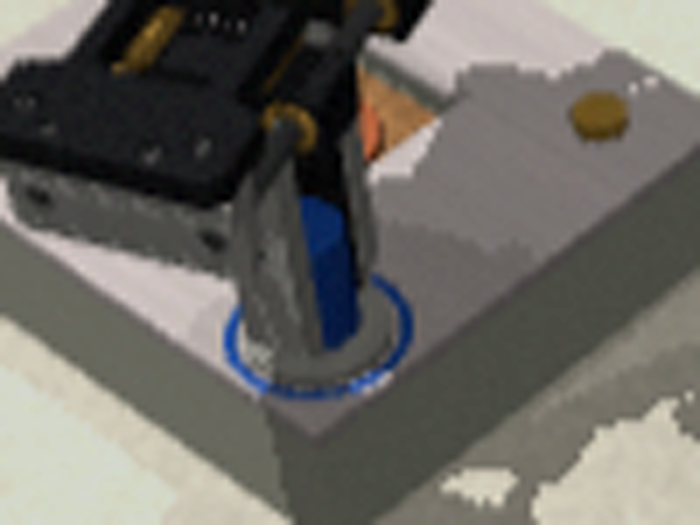

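The collar at (318,345) lies flat inside the ring, and the vertical force has turned upward, so it is in contact. Releasing and backing away straight up.

Call:
send_path(segments=[{"aperture":0.06},{"aperture":0.06},{"aperture":0.06},{"aperture":0.06},{"aperture":0.06}])

```text
time_s: 10.35
eef_pos: [0.5314, -0.1206, 0.0599]
tool_rot: [-1.946, -2.467, 0.0]
ft_force: [-0.3, -0.1, -0.1]
finger_gap: 0.0605
gripper_force: 0.0
```

Call:
send_path(segments=[{"aperture":0.06},{"tz":-0.03,"aperture":0.06},{"tz":-0.08,"aperture":0.06},{"tz":-0.13,"aperture":0.06},{"tz":-0.13,"aperture":0.06}])

```text
time_s: 10.98
eef_pos: [0.5349, -0.1219, 0.1955]
tool_rot: [1.939, 2.458, 0.005]
ft_force: [-0.1, 0.5, 0.3]
finger_gap: 0.0605
gripper_force: 0.0
```

Call:
send_path(segments=[{"tx":-0.06,"aperture":0.06},{"tx":-0.12,"aperture":0.06},{"tx":-0.18,"aperture":0.06},{"tx":-0.2,"aperture":0.06},{"tx":-0.2,"aperture":0.06}], lines="1,2")

```text
time_s: 11.6
eef_pos: [0.5772, -0.3154, 0.1882]
```

```bash
python3 - <<'E'
from h import *
from rig import r, optics, telemetry, job
im,d=optics.camera("scene"); cv2.imwrite("pics/s6.png",cv2.convertScaleAbs(im,alpha=1.4)); np.savez("scene6.npz",im=im,d=d,**optics.calibration("scene")); c=load("scene6.npz")
for col in("blue","yellow","black"):
    for b,s,ce in blobs(mask(c,col)):
        P=cloud(c,b); T=P[P[:,2]>.085]
        if len(T)>50: print(col,ce.round(1),len(T),T.mean(0).round(4),T.max(0)[2].round(4))
s=telemetry.sense(); print(s["time_s"],s["ft_force"])
E
```

```text
blue [167.3 147.6] 90 [ 0.5332 -0.1194  0.0945] 0.0972
yellow [269.7 203.4] 107 [0.55   0.1266 0.0979] 0.1003
black [49.7 50.5] 4610 [ 0.5812 -0.3249  0.2864] 0.3826
black [353.2  41.3] 4892 [0.0926 0.0833 0.2149] 0.3234
black [ 7.3 67.8] 114 [ 0.5815 -0.4878  0.1711] 0.3026
black [306.9 220. ] 169 [0.5367 0.1961 0.0957] 0.1001
11.65 [ 0.48479189 -0.37472497 -0.41218867]
```

View pics/s6.png

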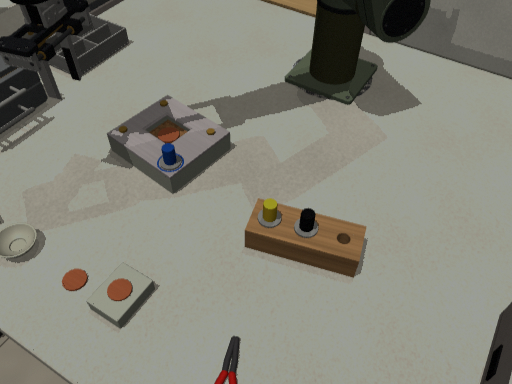

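The blue pin stands upright in the ringed hole, knob at (168,152), with its top near z = 0.096. Yellow (270,212) and black (307,221) have not moved, and the arm is clear.

```bash
python3 -c "
from rig import r, optics, telemetry, job
print(job.finish_job())"
```

```text
the job is handed in; nothing more can be done
None
```

The blue pin is seated in the cover's open hole with its collar flat on the cover, yellow and black still stand in the stand, and the job was handed in after about 12 s of robot time; no verdict was returned.

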